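# Load a controller board onto the sloping guides of the test rack

### The job

Push the controller board off the rack's level shelf and down onto the two narrow sloping guide rails until it lies flat on them against the socket block at the bottom. Then swing both ejector levers fully in across the back of the board's panel to lock it. Leave the other things on the table where they are.

Things in the scene. Friction and masses are not known exactly. Their poses are not given: they have to be found in the camera images.
- rack: Aluminium test rack fixed to the table. Origin on the table under the crest (where the level shelf ends and the slope begins), on the middle line; x runs forward from shelf to slope, z up. Perforated level shelf: x -150 to 0 mm, y -78 to 78 mm, top 90 mm above the table; only the board and the two levers with their pivots stand on it.
- guides: Sloping part of the rack. Origin at the crest on the middle line, at shelf height; x runs down the slope (15 deg below level), z square to it. Two rails 14 mm wide, middles at y +-46 mm, tops at z 0, carry the board's long edges; nothing between them. Cheeks 22 mm high at y +-53 mm from x 40 mm on, flaring outwards back to x 15 mm. The board's origin lies at x 55 to 61.5 mm when home.
- board: Loose green circuit board, 110 mm long (x) by 100 wide (y), 5 thick, 0.15 to 0.3 kg, parts up to 17 mm high. Origin at the centre of its underside. Starts on the level shelf, x end towards the slope, origin 35 to 65 mm before the crest, up to 0.1 rad askew and 6 mm off the middle. It tips over the crest when its origin is about there; the panel's foot then lifts some 15 mm until it slides on.
- socket (a point): Middle of the face of the black socket block that stops the board's leading edge, 116.5 mm down the slope from the crest.
- panel (a point): Middle of the back face of the board's flat aluminium panel (100 mm wide, 30 mm high from the board's underside), 55 mm behind the board's origin and 15 mm above it: the face to push on.
- lever_left (a joint): Left ejector lever (rack +y side), rad. 0: arm points back along the shelf (rack -x); negative: splayed outwards; grows swinging inwards; 1.57 (stop): arm points to the rack's middle, just behind the panel of a board that is home (it presses home one a few mm short). Arm 10 mm thick, 56 mm long from the pivot, 8 to 22 mm above the shelf. Stays where left; about 3 N at the tab moves it.
- lever_right (a joint): The same for the right lever (rack's -y side); mirrored, also grows as it swings inwards.
- left_pivot (a point): On the vertical hinge axis of the left lever, at rack x 0, y 68 mm, 105 mm above the table. Hub radius 8.5 mm.
- right_pivot (a point): The same for the right lever, at rack x 0, y -68 mm.
- left_tab (a point): Centre of the grey thumb tab at the end of the left lever, 48 mm from the pivot; the tab is 16 mm along the arm, 10 mm thick, 30 mm high, from 8 to 38 mm above the shelf.
- right_tab (a point): The same for the right lever.
- screwdriver: Bystander: a 170 mm screwdriver lying on the table 140 to 155 mm to the left of the rack's middle line. Origin under its centre.
- motor: Bystander: a gear motor 85 mm long, 25 mm thick, lying on the table 140 to 155 mm to the right of the rack's middle line. Origin under its middle.
- rover: Bystander: a small wheeled robot, about 150 x 150 mm and 66 mm high, standing far to the left. Origin under its middle.
- wheel: Bystander: a loose rubber wheel, 64 mm across, 24 mm high, lying flat on the table to the right. Origin under its middle.
- strip: Bystander: a perforated aluminium strip, 180 x 25 x 4 mm, flat on the table to the left. Origin under its middle.
Things that resemble listed ones, but are neither listed nor needed, are in the scene too. What is shaped like the board but yellow is not meant.

How it is judged:
By the outcome, as a careful person would: the job done as asked, in the order asked, and still so for the second after the job is handed in, with the robot touching nothing.
It also fails if it takes over 58 s, if anything falls off the work surface, if the arm or the gripper's body presses on something with over 40 N, if the wrist force passes 120 N, or if a joint passes its speed limit or range.

### The arm

A 7-joint arm with a two-finger parallel gripper is mounted at the origin on the work surface. World frame = base frame: x ahead of the robot, y to its left, z up, the work surface at z = 0. Lengths are in mm, angles in degrees, forces in N, time in s.
With the tool pointing down it reaches from about 425 to 825 mm from the base axis. Payload 3.6 kg.
Tool frame: the origin (TCP) lies midway between the tips of the shut fingers; the grasp point (between the pads) lies env.hold_point_z behind it (env.hold_point_z is the distance from the TCP to the grasp point, in mm); x points along the fingers, y is the direction in which the jaws open and shut, and the axes are right-handed (so a half turn about x gives the same grasp; the last joint's range is limited). The gripper opens to 85 mm and grips with 20 to 120 N. Pads are 22 mm wide; open, the fingers measure 114 mm over their backs; the gripper's body (76 mm by 85 mm) begins 54 mm behind the grasp point. The pads swing forward as they close: fully open they stand 13 mm farther back than shut.
Start: joints at [61.793, 35.231, -0.722, 81.555, 0.464, 63.22, -2.315], TCP at [291.945, -580.716, 231.297] pointing down, gripper open.
Joint ranges: [-178.69, 178.69], [-17.37, 117.87], [-77.05, 75.6], [15.02, 138.74], [-78.02, 258.01], [0.78, 113.62], [-162.83, 162.83]. Speed limits (degrees/s): [159.86, 159.86, 180, 180, 180, 180, 180].

### API

Orientations are given as [roll, pitch, yaw] about the fixed x, y, z axes, in that order (R = Rz(yaw) Ry(pitch) Rx(roll)).
In Python, from rig import env gives the robot as it stands. The module is installed in compiled form; this text tells all that it offers.
- The arm moves only by the shell command python3 -m pendant 'ROWS' [OPENING]. ROWS is JSON, a list that holds one entry, the list of rows, each a list of 6 numbers: the shift along the tool's x, y, z in m, then the turn, a rotation vector about the tool's x, y, z in degrees. In form: [[[dx, dy, dz, wx, wy, wz], ...]]. A call has 1 to 20 rows; each row shifts and turns the pose as measured when the row begins, along the tool's axes as they then stand; what a row does not reach is not made up. A row lasts 1/10 s, in which the tool goes at most 50 mm and 8.59 degrees, less where a joint would pass 70% of its speed; a pose out of reach is approached as far as the arm can. A call is refused whole if a number of a shift passes 0.05 or a number of a turn 8.59, either way. A call with a gripper value outside its range is refused whole. OPENING is the gripper command: -1 is fully open, 1 is shut, values between are in proportion, set as the call begins (- or left out, the last holds). The fingers move at their own pace and stop on an object; the grip force is fixed at half the most. Time passes only in rows, so rows that do not move let the fingers close. It gives the time, the measured TCP pose, the force and the opening at its end, in the units of the state.
- env.get_obs(): the state, without advancing time (a new reading comes with each control period).
- env.snapshot(name): name is "scene" or "top"; returns (picture, depth): 420x560x3 uint8, red, green, blue; 420x560 float32, mm along the optical axis (not along the pixel's ray), 0 where there is no reading.
- env.camera_params(name): a dict with "fx", "fy", "cx", "cy" (pixels), "extrinsics" (4x4, takes a point from camera to world coordinates). Camera axes: x right, y up, looking along -z (the intrinsics and any distortion apply to the point x, -y, -z); pixel columns grow to the right and rows downward; lengths in mm; the calibration is good to about 2 mm. A picture is of the moment at which its call begins. camera_params takes no time and is no camera call.
- env.hand_in(): hands the job in, once; it reports no verdict.
The state is a dict: "clock": time; "joints": joint angles; "qvel": joint speeds; "effort": joint torques, N m; "ee_pos": TCP position; "eef_rot": TCP orientation; "wrist_force": force on the tool from outside, world axes, zero at the start; "ft_torque": the same for the moment, N m; "grip_width": finger opening in mm.
Only numpy, scipy, OpenCV 4.12 (cv2) and the standard library are available. Lean on these libraries where they do the work, as an engineer would, in place of code of your own. Each camera call takes 0.05 s, during which the arm holds its last target.

## Working session

There is one attempt and no reset: what is moved stays moved. The work goes in short steps, Python scripts to look and compute and a shell command to move; the robot and the scene stay as the last step left them, time stands still between calls to the robot, and variables do not carry over. Pictures are saved under pics/ and viewed, and the job is handed in when it is done.

```bash
mkdir -p pics; python3 - <<'E'
from rig import env
import cv2,numpy as np
o=env.get_obs();print(o, env.hold_point_z)
for n in("scene","top"):
    p,d=env.snapshot(n);cv2.imwrite(f"pics/{n}0.png",p[:,:,::-1]);np.save(f"pics/{n}0.npy",d)
    print(n,env.camera_params(n))
E
```

```text
{'clock': 0.0, 'joints': array([61.79357052, 35.28965163, -0.72478562, 81.64296389,  0.46366392,
       63.21997531, -2.31322438]), 'qvel': array([-0.11024692, -0.02480565, -0.03023925,  0.06728002, -0.08753989,
        0.06085452,  0.01192593]), 'effort': array([-2.62763606e-04, -4.69217348e+01,  2.58819507e-01, -1.71032435e+01,
        9.80418292e-03,  9.74264141e-03, -3.50181537e-06]), 'ee_pos': array([ 291.61100753, -580.03982564,  230.12401661]), 'eef_rot': array([-89.72424511,  89.85025329, 116.97057348]), 'wrist_force': array([-0.68974704, -1.39895092,  0.17016696]), 'ft_torque': array([0.01636829, 0.05008546, 0.00525635]), 'grip_width': 85.20017596645404} 18.700000000000003
scene {'fx': 522.6119459670089, 'fy': 522.6119459670089, 'cx': 275.81944225145577, 'cy': 215.9684276436615, 'extrinsics': array([[ 5.94964124e-01, -4.50637256e-01,  6.65540198e-01,
         1.52368184e+03],
       [ 8.03748161e-01,  3.36218557e-01, -4.90862481e-01,
        -6.84447357e+02],
       [-2.56604358e-03,  8.26972276e-01,  5.62236845e-01,
         9.44745283e+02],
       [ 0.00000000e+00,  0.00000000e+00,  0.00000000e+00,
         1.00000000e+00]])}
top {'fx': 490.8920454423679, 'fy': 490.8920454423679, 'cx': 277.25237493683017, 'cy': 216.32036822269146, 'extrinsics': array([[ 1.53755298e-02,  9.98076519e-01, -6.00571010e-02,
         4.57380128e+02],
       [-9.99725640e-01,  1.64068485e-02,  1.67170712e-02,
         7.69019158e+01],
       [ 1.76702640e-02,  5.97835899e-02,  9.98054950e-01,
         1.38335879e+03],
       [ 0.00000000e+00,  0.00000000e+00,  0.00000000e+00,
         1.00000000e+00]])}
```

View pics/scene0.png

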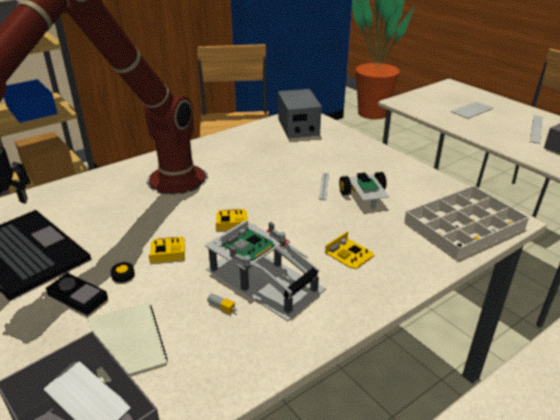

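View pics/top0.png

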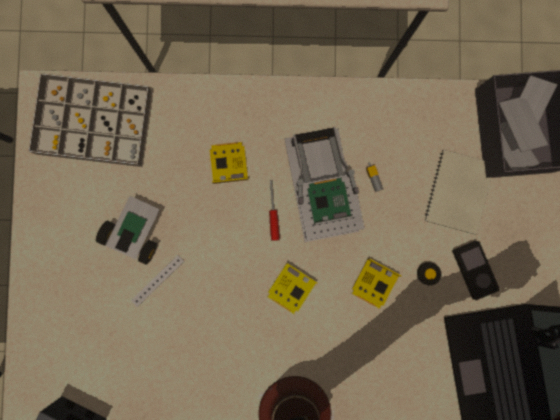

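The scene view shows the rack at about (265,262), sloping away from the robot. In the top view the rack is at (322,185), with the green board at (329,200) on the shelf and the black socket at (314,136). These could be taken for the board:
- yellow boards at top (229,162), (292,287) and (376,282)
- the rover's green plate at (133,228)

I choose the green board at (329,200) and will check it in a close crop.

```bash
python3 - <<'E'
import cv2
a=cv2.imread("pics/top0.png")[115:250,270:390];cv2.imwrite("pics/top0c.png",cv2.resize(a,None,fx=4.4,fy=4.4,interpolation=cv2.INTER_CUBIC))
a=cv2.imread("pics/scene0.png")[205:320,195:335];cv2.imwrite("pics/scene0c.png",cv2.resize(a,None,fx=5,fy=5,interpolation=cv2.INTER_CUBIC))
E
```

```text
(no output)
```

View pics/top0c.png

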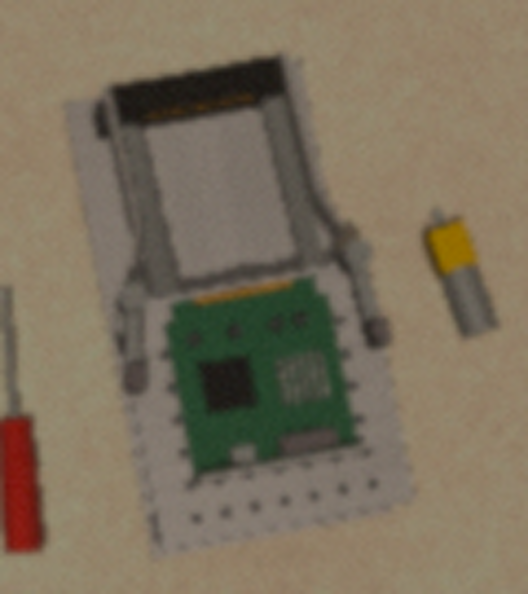

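View pics/scene0c.png

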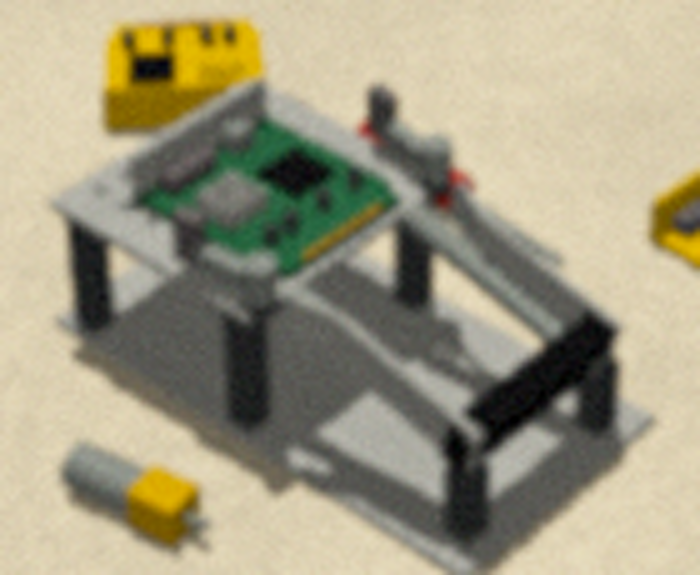

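The crops confirm the green board with its grey panel towards the robot, and both levers splayed slightly outwards. Next I measure the rack, levers and board.

```bash
cat > h.py <<'E'
from rig import env
import cv2,numpy as np
from scipy.spatial.transform import Rotation as Ro
def cloud(n,d):
    c=env.camera_params(n);E=c["extrinsics"];v,u=np.mgrid[:420,:560]
    P=np.stack([(u-c["cx"])/c["fx"]*d,-(v-c["cy"])/c["fy"]*d,-d],-1)
    return P@E[:3,:3].T+E[:3,3]
def ray(n,u,v,z):
    c=env.camera_params(n);E=c["extrinsics"]
    r=E[:3,:3]@np.array([(u-c["cx"])/c["fx"],-(v-c["cy"])/c["fy"],-1]);o=E[:3,3]
    return o+r*(z-o[2])/r[2]
def Rt():
    o=env.get_obs();return o,Ro.from_euler("xyz",o["eef_rot"],degrees=True).as_matrix()
E
python3 - <<'E'
from h import *
p=cv2.imread("pics/top0.png");d=np.load("pics/top0.npy");W=cloud("top",d);z=W[...,2]
m=np.zeros(z.shape,bool);m[115:250,270:390]=1
print("table z",np.median(z[200:210,150:250]))
hsv=cv2.cvtColor(p,cv2.COLOR_BGR2HSV)
g=m&(hsv[...,0]>45)&(hsv[...,0]<95)&(hsv[...,1]>80)
print("green",g.sum(),np.median(z[g]))
def rect(mask,zz):
    q=np.array([ray("top",u,v,zz)[:2] for v,u in np.argwhere(mask)],np.float32)
    r=cv2.minAreaRect(q);print(r,cv2.boxPoints(r).round(1).tolist())
k,lab,st,ce=cv2.connectedComponentsWithStats(g.astype(np.uint8));i=1+st[1:,4].argmax();rect(lab==i,95)
s=m&(z>80)&(z<150);print("shelf px",s.sum())
for n in("top","scene"):
  D=np.load(f"pics/{n}0.npy");Wc=cloud(n,D);q=Wc.reshape(-1,3)
  q=q[(q[:,0]>400)&(q[:,0]<700)&(q[:,1]>-250)&(q[:,1]<150)]
  a=q[(q[:,2]>82)&(q[:,2]<140)]
  print(n,len(a),np.histogram(a[:,2],bins=np.arange(82,142,4))[0])
  im=np.zeros((600,800,3),np.uint8)
  for x,y,h in q:
    if h>15:
      cv2.circle(im,(int((60-y)*4),int((690-x)*2.9)),2,[int(t) for t in cv2.applyColorMap(np.uint8([[np.clip(h*1.8,0,255)]]),cv2.COLORMAP_JET)[0,0]],-1)
  cv2.imwrite(f"pics/map_{n}.png",im)
E
```

```text
table z -0.03182753839985253
green 870 95.00706906285109
((581.2178344726562, -78.86152648925781), (98.83595275878906, 95.56028747558594), 11.927786827087402) [[523.0, -42.29999923706055], [542.7000122070312, -135.8000030517578], [639.4000244140625, -115.4000015258789], [619.7000122070312, -21.899999618530273]]
shelf px 3767
top 3604 [ 170  788 1063  753  310  131  107   80   46   73   38   31   13    1]
scene 2499 [ 84 202 552 538 323 207 198 115  96  84  61  23  15   1]
```

```bash
python3 - <<'E'
from h import *
d=np.load("pics/top0.npy");W=cloud("top",d);z=W[...,2]
# raised mask, shelf level & up
m=np.zeros(z.shape,bool);m[115:250,270:390]=1
s=m&(z>40)
im=cv2.resize((np.clip(z,0,140)*1.8).astype(np.uint8)[115:250,270:390],None,fx=4.4,fy=4.4,interpolation=cv2.INTER_NEAREST)
cv2.imwrite("pics/z.png",cv2.applyColorMap(im,cv2.COLORMAP_JET))
E
```

```text
(no output)
```

View pics/z.png

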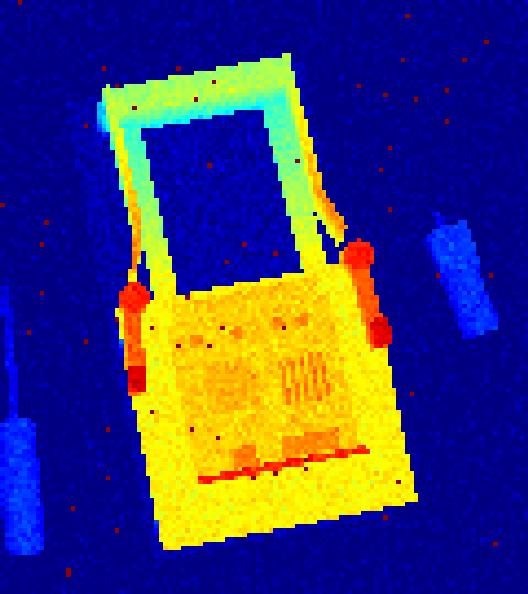

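The depth map clearly shows the shelf's rear corners at (165,548) and (415,500) and the panel line from (200,480) to (368,450). The hubs are at (134,297) and (358,255), the tabs at (137,378) and (380,332).

```bash
cat >> h.py <<'E'
def c2p(x,y): return 270+x/4.4-.5,115+y/4.4-.5
E
python3 - <<'E'
from h import *
d=np.load("pics/top0.npy");d=cv2.medianBlur(d,3);W=cloud("top",d);z=W[...,2]
def pt(x,y,zz): return ray("top",*c2p(x,y),zz)[:2]
# shelf edges: fit lines to boundary of z>75 in the rear part
P={k:pt(*v) for k,v in dict(hl=(134,297,113),hr=(358,255,113),tl=(137,379,128),tr=(380,332,128),rl=(163,549,90),rr=(416,500,90),pl=(198,482,120),pr=(369,449,120),soL=(104,88,90),soR=(291,55,90)).items()}
for k,v in P.items():print(k,v.round(1))
# centroids from cloud
m=np.zeros(z.shape,bool);m[115:250,270:390]=1
for nm,lo,hi in(("red",107,140),("tabs",123,140)):
    k,l,st,ce=cv2.connectedComponentsWithStats((m&(z>lo)&(z<hi)).astype(np.uint8))
    for i in range(1,k):
        if st[i,4]>5:
            w=W[l==i];print(nm,st[i].tolist(),ce[i].round(1),w.mean(0).round(1))
y=P['hl']-P['hr'];print("hubdist",np.hypot(*y)); mid=(P['hl']+P['hr'])/2
ys=P['rl']-P['rr'];print("shelfw",np.hypot(*ys));rm=(P['rl']+P['rr'])/2
yaw=[np.degrees(np.arctan2(-v[0],v[1])) for v in (y,ys,P['pl']-P['pr'],P['soL']-P['soR'])]
print("mid",mid,"rear",rm,np.hypot(*(mid-rm)),"yaws hub,shelf,panel,socket",yaw, "axis",np.degrees(np.arctan2(*(mid-rm)[::-1])))
print("panelw",np.hypot(*(P['pl']-P['pr'])))
a=np.radians(np.mean(yaw[:2]+yaw[3:]));X=np.array([np.cos(a),np.sin(a)]);Y=np.array([-X[1],X[0]])
print("yaw",np.degrees(a))
for k,v in P.items():print(k,"rack",((v-mid)@X).round(1),((v-mid)@Y).round(1))
E
```

```text
hl [624.4  -2.2]
hr [ 651.8 -135. ]
tl [574.3  -3.6]
tr [ 604.3 -145.7]
rl [475.9 -22.9]
rr [ 507.7 -174.8]
pl [515.  -40.7]
pr [ 536.1 -141.1]
soL [754.6  16.2]
soR [777.1 -97.2]
red [348, 170, 11, 24, 121] [353.  180.9] [ 629.2 -140.1  116.8]
red [297, 179, 7, 26, 108] [300.1 190.1] [602.9  -2.5 116.8]
red [324, 217, 4, 3, 9] [325.1 217.9] [532.1 -69.3 107.8]
red [345, 217, 4, 2, 7] [346.7 217.4] [ 533.8 -124.6  115.3]
red [320, 218, 24, 6, 51] [331.6 220.3] [525.6 -85.3 115. ]
tabs [354, 187, 5, 6, 21] [356.1 189.5] [ 605.6 -146.3  127.9]
tabs [299, 198, 4, 6, 18] [300.6 200.3] [575.1  -3.5 128.8]
hubdist 135.66782277421353
shelfw 155.1583301546207
mid [638.10892548 -68.59082899] rear [491.78584483 -98.82250334] 149.41351366319188 yaws hub,shelf,panel,socket [np.float64(11.674853603089435), np.float64(11.823978211579469), np.float64(11.83073399354141), np.float64(11.219399565243267)] axis 11.673572447269168
panelw 102.59409555554473
yaw 11.572743793304056
hl rack -0.1 67.8
hr rack 0.1 -67.8
tl rack -49.5 76.5
tr rack -48.6 -68.8
rl rack -149.8 77.3
rr rack -149.1 -77.8
pl rack -115.0 52.1
pr rack -114.5 -50.5
soL rack 131.1 59.7
soR rack 130.4 -55.9
```

```bash
cat >> h.py <<'E'
A=np.radians(11.7);C=np.array([638.1,-68.6,0]);RK=np.array([[np.cos(A),-np.sin(A),0],[np.sin(A),np.cos(A),0],[0,0,1]])
def st(goal=None):
    "goal: rack-frame x,y,z(world) of TCP"
    o,R=Rt();p=np.array(o["ee_pos"]);print("t",o["clock"],"rack",(RK.T@(p-C)).round(1),"grip",round(float(o["grip_width"]),1),"F rack",(RK.T@o["wrist_force"]).round(1))
    print("joints",o["joints"].round(0))
    M=RK.T@R;print("tool axes in rack (cols)\n",M.round(3),"jaw angle",np.degrees(np.arctan2(M[1,1],M[0,1])).round(2))
    if goal is not None:print("tool shift m",(R.T@(C+RK@np.array(goal)-p)/1000).round(4),"n at 45mm",(np.linalg.norm(C+RK@np.array(goal)-p)/45).round(1))
E
python3 -c "
from h import *
st([-140,0,160])"
```

```text
t 0.1 rack [-443.  -430.6  230.2] grip 85.4 F rack [ 0.6  0.2 -0.1]
joints [62. 35. -1. 82.  0. 63. -2.]
tool axes in rack (cols)
 [[-0.001  0.259 -0.966]
 [ 0.002 -0.966 -0.259]
 [-1.    -0.002  0.   ]] jaw angle -75.01
tool shift m [ 0.071  -0.3374 -0.4041] n at 45mm 11.8
```

```bash
python3 -m pendant '[[[0,0,0,7.5,0,0],[0,0,0,7.5,0,0],[0,0,0,0,0,0]]]' -0.18; python3 -c "
from h import *
st([-140,0,200])"
```

```text
clock: 0.4
ee_pos: [290.9, -579.0, 228.1]
eef_rot: [-75.9, 89.6, 115.3]
wrist_force: [-0.4, -0.3, 0.2]
grip_width: 50.3
t 0.4 rack [-443.5 -429.4  228.1] grip 50.3 F rack [-0.4 -0.2  0.2]
joints [ 59.  35.   3.  82.  -2.  63. -16.]
tool axes in rack (cols)
 [[-0.002 -0.009 -1.   ]
 [ 0.007 -1.     0.009]
 [-1.    -0.007  0.002]] jaw angle -90.52
tool shift m [ 0.0305 -0.4319 -0.2996] n at 45mm 11.7
```

```bash
python3 -m pendant '[[[0,-0.036,-0.025,0,0,0],[0,-0.036,-0.025,0,0,0],[0,-0.036,-0.025,0,0,0],[0,-0.036,-0.025,0,0,0],[0,-0.036,-0.025,0,0,0],[0,-0.036,-0.025,0,0,0],[0,-0.036,-0.025,0,0,0],[0,-0.036,-0.025,0,0,0],[0,-0.036,-0.025,0,0,0],[0,-0.036,-0.025,0,0,0]]]'; python3 -c "
from h import *
st([-135,1,150])"
```

```text
clock: 1.4
ee_pos: [462.8, -168.4, 225.0]
eef_rot: [-27.0, 89.5, 165.1]
wrist_force: [0.7, -1.1, 0.3]
grip_width: 50.6
t 1.4 rack [-191.9  -62.1  225. ] grip 50.6 F rack [ 0.5 -1.3  0.3]
joints [ 17.  22.   0. 107.   0.  51. -60.]
tool axes in rack (cols)
 [[-0.008  0.007 -1.   ]
 [ 0.004 -1.    -0.007]
 [-1.    -0.004  0.008]] jaw angle -89.61
tool shift m [ 0.0748 -0.0624 -0.058 ] n at 45mm 2.5
```

```bash
python3 -m pendant '[[[0.02,-0.031,-0.029,0,0,0],[0.02,-0.031,-0.029,0,0,0],[0.015,0,0,0,0,0],[0,0,0,0,0,0]]]'; python3 - <<'E'
from h import *
st([-137,1,96])
p,d=env.snapshot("top");cv2.imwrite("pics/t1.png",cv2.resize(p[115:290,250:410,::-1],None,fx=3.4,fy=3.4,interpolation=cv2.INTER_CUBIC))
E
```

```text
clock: 1.8
ee_pos: [510.6, -82.8, 169.0]
eef_rot: [-69.8, 89.6, 123.9]
wrist_force: [-0.4, -0.8, 0.0]
grip_width: 50.2
t 1.8 rack [-127.7   12.   169. ] grip 50.2 F rack [-0.5 -0.7  0. ]
joints [  8.  28.  -1. 108.   0.  45. -70.]
tool axes in rack (cols)
 [[-0.003  0.034 -0.999]
 [ 0.007 -0.999 -0.034]
 [-1.    -0.007  0.003]] jaw angle -88.04
tool shift m [0.0729 0.0111 0.0095] n at 45mm 1.7
```

View pics/t1.png

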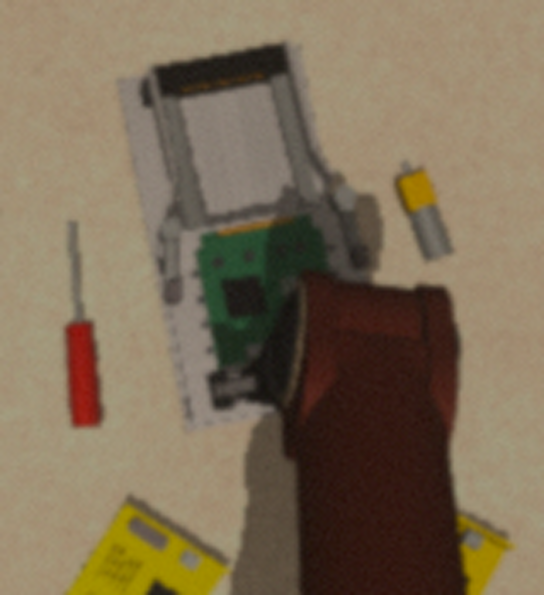

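The top view shows the gripper at (240,380), just behind the panel and over the shelf, with the board untouched. I'll correct the offset and descend.

```bash
python3 -m pendant '[[[0,0.011,0.012,1.9,0,0],[0,0,0,0,0,0],[0.02,0,0,0,0,0],[0.02,0,0,0,0,0],[0,0,0,0,0,0]]]'; python3 -c "
from h import *
st([-137,1,97])"
```

```text
clock: 2.35
ee_pos: [502.3, -104.7, 133.9]
eef_rot: [-175.0, 89.6, 16.0]
wrist_force: [-0.6, -0.1, 0.1]
grip_width: 50.5
t 2.35 rack [-140.3   -7.8  133.9] grip 50.5 F rack [-0.6  0.   0.1]
joints [ 10.  30.  -1. 111.   0.  38. -70.]
tool axes in rack (cols)
 [[ 0.008 -0.012 -1.   ]
 [ 0.001 -1.     0.012]
 [-1.    -0.001 -0.008]] jaw angle -90.68
tool shift m [ 0.037  -0.0088 -0.0029] n at 45mm 0.8
```

```bash
python3 -m pendant '[[[0.014,-0.006,0,0,0,0],[0.012,-0.001,0,0,0,0],[0.003,0,0,0,0,0],[0,0,0,0,0,0],[0,0,0,0,0,0]]]'; python3 -c "
from h import *
st([-137,1,97])"
```

```text
clock: 2.85
ee_pos: [503.2, -103.0, 108.6]
eef_rot: [164.1, 89.1, -5.3]
wrist_force: [0.1, 0.8, -0.0]
grip_width: 50.6
t 2.85 rack [-139.1   -6.4  108.6] grip 50.6 F rack [ 0.2  0.8 -0. ]
joints [  9.  32.  -0. 113.   0.  34. -71.]
tool axes in rack (cols)
 [[ 0.015 -0.019 -1.   ]
 [-0.005 -1.     0.019]
 [-1.     0.004 -0.015]] jaw angle -91.1
tool shift m [ 0.0116 -0.0074 -0.0017] n at 45mm 0.3
```

```bash
python3 -m pendant '[[[0.006,-0.007,0,-1,-0.8,0],[0.006,0,0,0,0,0],[0,0,0,0,0,0]]]'; python3 - <<'E'
from h import *
st([-137,1,95])
p,d=env.snapshot("scene");cv2.imwrite("pics/s2.png",cv2.resize(p[165:320,180:335,::-1],None,fx=3.8,fy=3.8,interpolation=cv2.INTER_CUBIC))
E
```

```text
clock: 3.15
ee_pos: [503.0, -95.8, 96.9]
eef_rot: [114.7, 89.7, -53.6]
wrist_force: [0.4, -0.4, 1.0]
grip_width: 50.4
t 3.15 rack [-137.8    0.7   96.9] grip 50.4 F rack [ 0.3 -0.5  1. ]
joints [  8.  34.  -0. 113.   1.  33. -71.]
tool axes in rack (cols)
 [[ 0.002 -0.    -1.   ]
 [-0.005 -1.     0.   ]
 [-1.     0.005 -0.002]] jaw angle -90.02
tool shift m [ 0.0019 -0.0003 -0.0008] n at 45mm 0.0
```

View pics/s2.png

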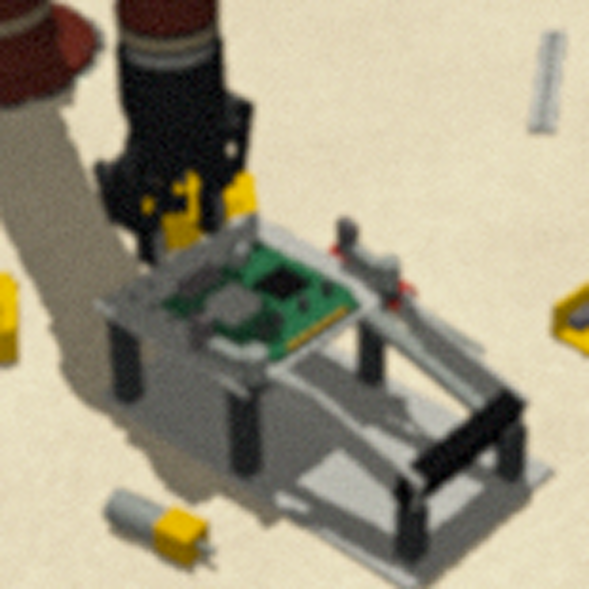

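The scene view shows both fingertips behind the panel at about (170,250) to (240,215), just above the shelf, and nothing is touched yet. Now I push.

```bash
python3 -m pendant '[[[0,0,-0.008,0,0,0],[0,0,-0.008,0,0,0],[0,0,-0.008,0,0,0],[0,0,-0.008,0,0,0],[0,0,0,0,0,0]]]'; python3 -c "
from h import *
st([-66,1,95])"
```

```text
clock: 3.7
ee_pos: [535.8, -88.9, 97.1]
eef_rot: [81.4, 89.7, -86.9]
wrist_force: [0.1, -0.3, -0.0]
grip_width: 50.4
t 3.7 rack [-104.2    0.9   97.1] grip 50.4 F rack [ 0.1 -0.3 -0. ]
joints [  7.  36.  -0. 108.   1.  36. -72.]
tool axes in rack (cols)
 [[-0.001 -0.    -1.   ]
 [-0.005 -1.     0.   ]
 [-1.     0.005  0.001]] jaw angle -90.02
tool shift m [ 0.0021 -0.0001 -0.0383] n at 45mm 0.9
```

```bash
python3 -m pendant '[[[0.001,0,-0.008,0,0,0],[0.001,0,-0.008,0,0,0],[0,0,-0.006,0,0,0],[0,0,0,0,0,0]]]'; python3 - <<'E'
from h import *
st([-50,1,95])
p,d=env.snapshot("scene");cv2.imwrite("pics/s3.png",cv2.resize(p[165:320,180:335,::-1],None,fx=3.8,fy=3.8,interpolation=cv2.INTER_CUBIC))
E
```

```text
clock: 4.1
ee_pos: [558.8, -84.3, 94.7]
eef_rot: [67.2, 89.7, -101.1]
wrist_force: [-0.8, -0.7, 0.1]
grip_width: 50.3
t 4.1 rack [-80.8   0.7  94.7] grip 50.3 F rack [-0.9 -0.5  0.1]
joints [  6.  37.  -0. 104.   1.  38. -73.]
tool axes in rack (cols)
 [[-0.002 -0.001 -1.   ]
 [-0.005 -1.     0.001]
 [-1.     0.005  0.002]] jaw angle -90.04
tool shift m [-0.0004 -0.0003 -0.0308] n at 45mm 0.7
```

View pics/s3.png

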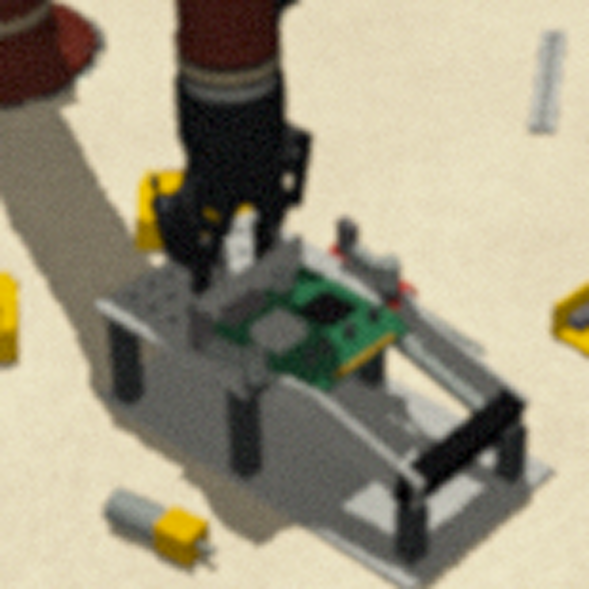

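The board is moving straight, with its leading edge now past the crest at about (365,355). I continue slowly through the tipping.

```bash
python3 -m pendant '[[[0,0,-0.006,0,0,0],[0,0,-0.006,0,0,0],[0,0,-0.006,0,0,0],[0,0,-0.006,0,0,0],[0,0,0,0,0,0]]]'; python3 - <<'E'
from h import *
st([-30,1,95])
p,d=env.snapshot("scene");cv2.imwrite("pics/s4.png",cv2.resize(p[165:320,180:335,::-1],None,fx=3.8,fy=3.8,interpolation=cv2.INTER_CUBIC))
E
```

```text
clock: 4.65
ee_pos: [583.0, -79.4, 94.6]
eef_rot: [47.4, 89.6, -121.0]
wrist_force: [-0.1, -0.2, -0.3]
grip_width: 50.4
t 4.65 rack [-56.1   0.6  94.6] grip 50.4 F rack [-0.2 -0.2 -0.3]
joints [  5.  39.   0. 100.   0.  41. -73.]
tool axes in rack (cols)
 [[-0.004 -0.001 -1.   ]
 [-0.005 -1.     0.001]
 [-1.     0.005  0.004]] jaw angle -90.06
tool shift m [-0.0005 -0.0004 -0.0261] n at 45mm 0.6
```

View pics/s4.png

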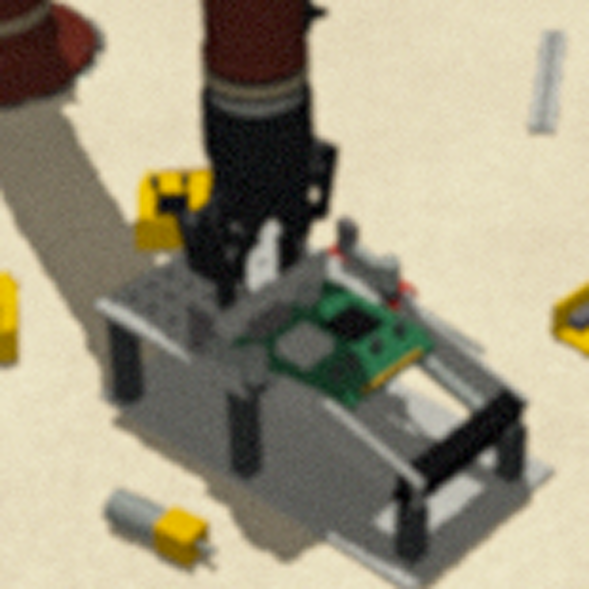

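```bash
python3 -m pendant '[[[0,0,-0.006,0,0,0],[0,0,-0.006,0,0,0],[0,0,-0.006,0,0,0],[0,0,-0.006,0,0,0],[0,0,0,0,0,0]]]'; python3 - <<'E'
from h import *
st([-7,1,95])
p,d=env.snapshot("scene");cv2.imwrite("pics/s5.png",cv2.resize(p[165:320,180:335,::-1],None,fx=3.8,fy=3.8,interpolation=cv2.INTER_CUBIC))
E
```

```text
clock: 5.2
ee_pos: [608.5, -74.0, 94.5]
eef_rot: [51.5, 89.7, -116.8]
wrist_force: [-0.2, 0.2, -0.5]
grip_width: 50.4
t 5.2 rack [-30.    0.7  94.5] grip 50.4 F rack [-0.2  0.2 -0.5]
joints [  5.  41.   0.  96.   0.  43. -74.]
tool axes in rack (cols)
 [[-0.003 -0.001 -1.   ]
 [-0.004 -1.     0.001]
 [-1.     0.004  0.003]] jaw angle -90.07
tool shift m [-0.0006 -0.0003 -0.023 ] n at 45mm 0.5
```

View pics/s5.png

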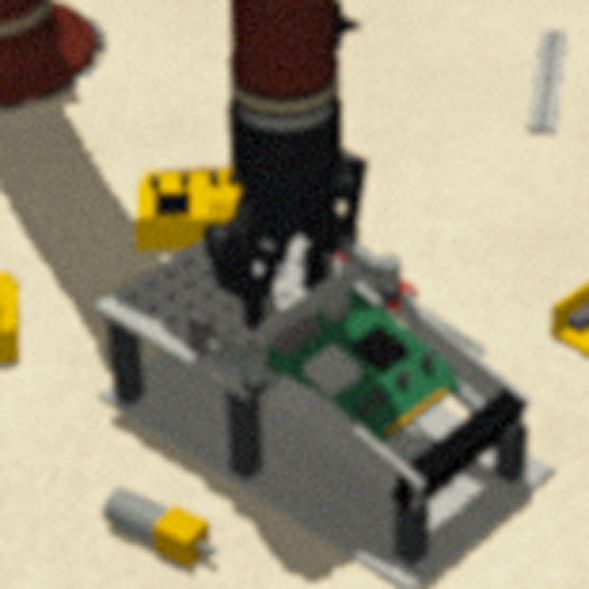

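The board has tipped onto the rails and lies between the cheeks, still short of the socket. I continue gently.

```bash
python3 -m pendant '[[[0,0,-0.005,0,0,0],[0,0,-0.005,0,0,0],[0,0,-0.005,0,0,0],[0,0,0,0,0,0]]]'; python3 -m pendant '[[[0,0,-0.003,0,0,0],[0,0,0,0,0,0]]]'; python3 - <<'E'
from h import *
st([-7,1,95])
p,d=env.snapshot("scene");cv2.imwrite("pics/s6.png",cv2.resize(p[165:320,180:335,::-1],None,fx=3.8,fy=3.8,interpolation=cv2.INTER_CUBIC))
E
```

```text
clock: 5.65
ee_pos: [624.3, -70.6, 94.1]
eef_rot: [49.4, 89.7, -118.9]
wrist_force: [-0.1, 0.1, 0.4]
grip_width: 50.4
clock: 5.85
ee_pos: [627.6, -69.9, 94.0]
eef_rot: [50.8, 89.7, -117.5]
wrist_force: [-1.1, -0.1, -0.3]
grip_width: 50.3
t 5.85 rack [-10.5   0.9  94. ] grip 50.3 F rack [-1.1  0.1 -0.3]
joints [  4.  42.   0.  93.   0.  45. -74.]
tool axes in rack (cols)
 [[-0.003 -0.001 -1.   ]
 [-0.004 -1.     0.001]
 [-1.     0.004  0.003]] jaw angle -90.06
tool shift m [-0.001  -0.0001 -0.0035] n at 45mm 0.1
```

View pics/s6.png

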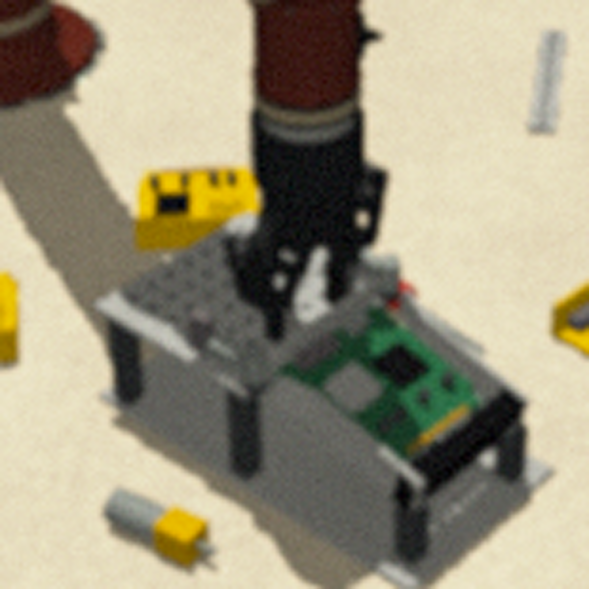

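The leading edge is now close to the socket. I push in small steps until the force rises.

```bash
python3 -m pendant '[[[0,0,-0.003,0,0,0],[0,0,0,0,0,0]]]';  python3 -m pendant '[[[0,0,-0.003,0,0,0]]]'; python3 -m pendant '[[[0,0,-0.002,0,0,0]]]'; python3 -c "
from h import *
st([-7,1,95])"
```

```text
clock: 6.1
ee_pos: [630.3, -69.5, 94.1]
eef_rot: [46.1, 89.7, -122.3]
wrist_force: [1.0, -0.3, 0.1]
grip_width: 50.5
clock: 6.2
ee_pos: [632.7, -69.2, 94.0]
eef_rot: [39.2, 89.6, -129.2]
wrist_force: [-0.7, -0.1, -0.7]
grip_width: 50.0
clock: 6.3
ee_pos: [634.8, -68.7, 94.0]
eef_rot: [37.4, 89.6, -131.0]
wrist_force: [-0.6, 0.6, -0.8]
grip_width: 50.1
t 6.3 rack [-3.3  0.6 94. ] grip 50.1 F rack [-0.5  0.7 -0.8]
joints [  4.  43.   0.  92.   0.  46. -74.]
tool axes in rack (cols)
 [[-0.005 -0.002 -1.   ]
 [-0.004 -1.     0.002]
 [-1.     0.004  0.005]] jaw angle -90.11
tool shift m [-0.001  -0.0004  0.0038] n at 45mm 0.1
```

```bash
python3 - <<'E'
from h import *
p,d=env.snapshot("scene");cv2.imwrite("pics/s7.png",cv2.resize(p[220:320,230:335,::-1],None,fx=5.5,fy=5.5,interpolation=cv2.INTER_CUBIC))
p,d=env.snapshot("top");cv2.imwrite("pics/t7.png",cv2.resize(p[115:250,270:390,::-1],None,fx=4.4,fy=4.4,interpolation=cv2.INTER_CUBIC))
E
```

```text
(no output)
```

View pics/s7.png

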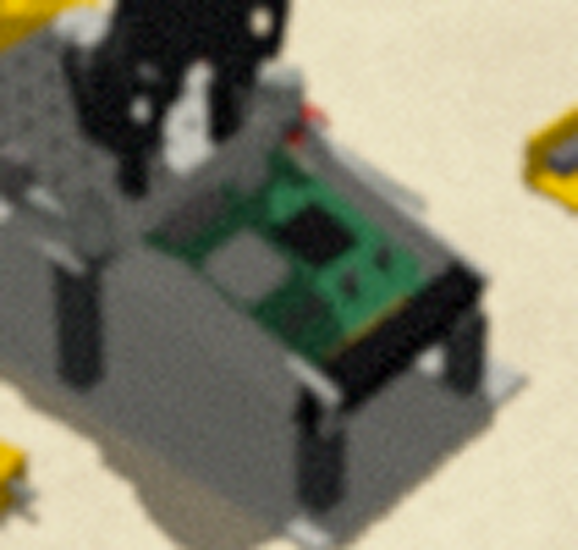

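View pics/t7.png

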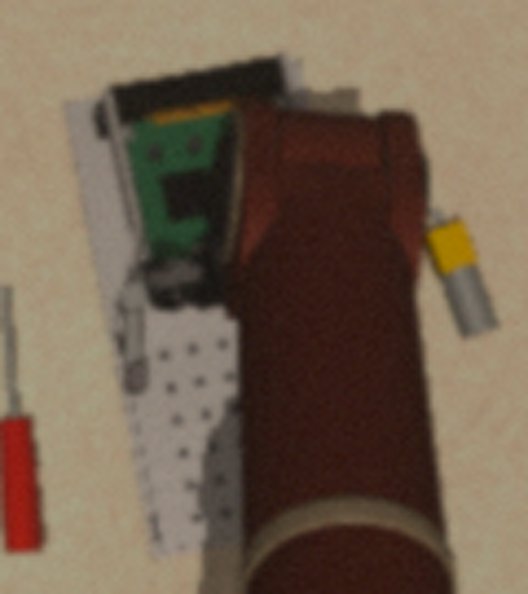

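The leading edge is at the socket, with the gold edge mostly gone. A little more, watching the force.

```bash
for i in 1; do python3 -m pendant '[[[0,0,-0.0015,0,0,0]]]'; python3 -m pendant '[[[0,0,-0.0015,0,0,0]]]'; done; python3 -c "
from h import *
st()"
```

```text
clock: 6.5
ee_pos: [636.3, -68.4, 93.9]
eef_rot: [38.2, 89.6, -130.2]
wrist_force: [-0.9, 0.0, -0.1]
grip_width: 50.7
clock: 6.6
ee_pos: [637.2, -68.3, 93.8]
eef_rot: [30.1, 89.5, -138.3]
wrist_force: [-3.3, -0.4, 1.8]
grip_width: 50.5
t 6.6 rack [-0.8  0.5 93.8] grip 50.5 F rack [-3.3  0.3  1.8]
joints [  4.  43.   0.  91.   0.  46. -74.]
tool axes in rack (cols)
 [[-0.007 -0.002 -1.   ]
 [-0.004 -1.     0.002]
 [-1.     0.004  0.007]] jaw angle -90.1
```

```bash
python3 -m pendant '[[[0,0,-0.0015,0,0,0]]]'; python3 -m pendant '[[[0,0,-0.0015,0,0,0]]]';  python3 -m pendant '[[[0,0,-0.002,0,0,0]]]'
```

```text
clock: 6.7
ee_pos: [637.3, -68.3, 93.7]
eef_rot: [19.4, 89.4, -149.0]
wrist_force: [-4.3, 0.1, 3.3]
grip_width: 50.6
clock: 6.8
ee_pos: [637.3, -68.3, 93.7]
eef_rot: [13.0, 89.2, -155.5]
wrist_force: [-5.5, -1.0, 4.7]
grip_width: 50.1
clock: 6.9
ee_pos: [637.4, -68.4, 93.7]
eef_rot: [8.7, 88.9, -159.8]
wrist_force: [-6.7, 0.2, 5.9]
grip_width: 50.6
```

The TCP has stopped and the force is rising, so the board is against the socket. I back off and rise.

```bash
python3 -m pendant '[[[0,0,0.012,0,0,0],[0,0,0.02,0,-0.5,0],[0,0,0.02,0,0,0],[-0.02,0,0.02,0,0,0],[-0.04,0,0.03,0,0,0],[-0.03,0,0.04,0,0,0],[0,0,0.03,0,0,0],[0,0,0,0,0,0]]]' 1; python3 - <<'E'
from h import *
st([-50,110,150])
p,d=env.snapshot("scene");cv2.imwrite("pics/s8.png",cv2.resize(p[220:320,230:335,::-1],None,fx=5.5,fy=5.5,interpolation=cv2.INTER_CUBIC))
p,d=env.snapshot("top");cv2.imwrite("pics/t8.png",cv2.resize(p[115:250,270:390,::-1],None,fx=4.4,fy=4.4,interpolation=cv2.INTER_CUBIC))
W=cloud("top",cv2.medianBlur(d,3));z=np.clip(W[...,2],0,140)*1.8
cv2.imwrite("pics/z8.png",cv2.applyColorMap(cv2.resize(z.astype(np.uint8)[115:250,270:390],None,fx=4.4,fy=4.4,interpolation=cv2.INTER_NEAREST),cv2.COLORMAP_JET))
E
```

```text
clock: 7.7
ee_pos: [476.6, -101.3, 190.1]
eef_rot: [85.2, 89.6, -83.1]
wrist_force: [-0.5, 0.1, -1.3]
grip_width: -0.1
t 7.7 rack [-164.8    0.7  190.1] grip -0.1 F rack [-0.5  0.2 -1.3]
joints [  9.  24.   0. 111.   1.  45. -70.]
tool axes in rack (cols)
 [[-0.001  0.    -1.   ]
 [-0.008 -1.    -0.   ]
 [-1.     0.008  0.001]] jaw angle -89.99
tool shift m [ 0.0392 -0.1096 -0.1149] n at 45mm 3.6
```

View pics/s8.png

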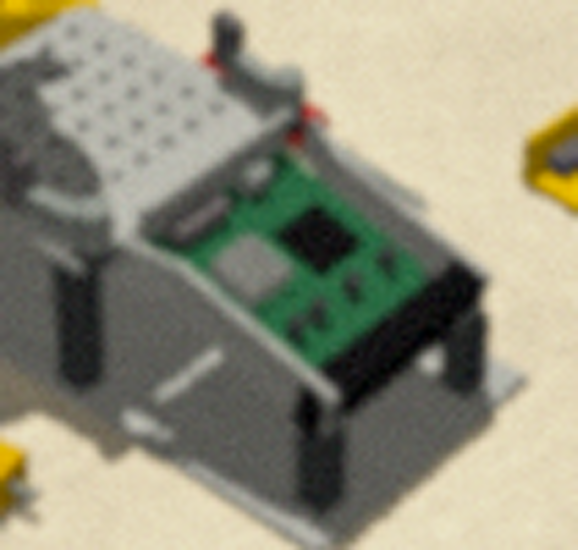

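View pics/t8.png

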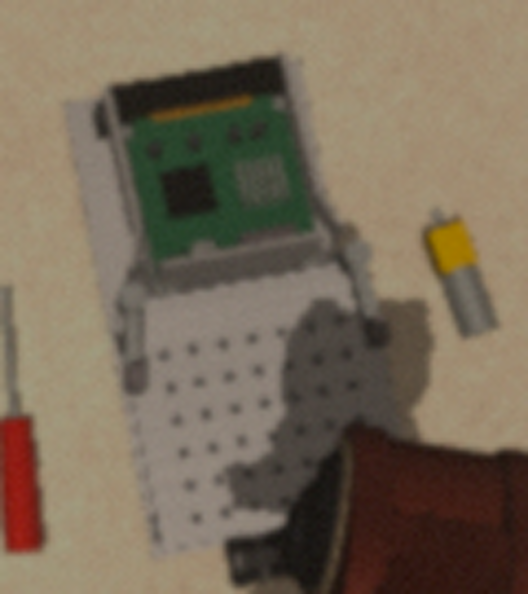

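View pics/z8.png

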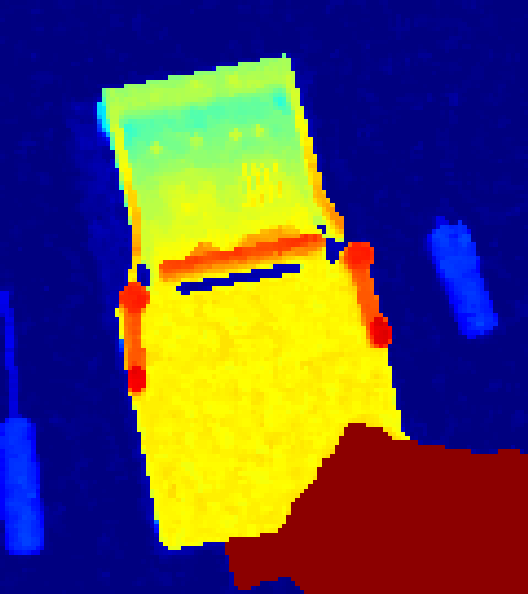

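The board lies flat between the cheeks against the socket, and its panel at (245,255) is straight just past the crest. The levers are unmoved, with tabs at (136,378) and (380,332). Next I go to the outside of the left tab.

```bash
python3 -m pendant '[[[0,-0.025,-0.025,0,0,0],[0,-0.025,-0.025,0,0,0],[0,-0.025,-0.025,0,0,0],[0,-0.025,-0.025,0,0,0],[0,0,0,0,0,0],[0,0,0,0,0,0]]]'; python3 - <<'E'
from h import *
st([-48,112,110])
d=np.array([env.snapshot("top")[1] for _ in range(2)]);W=cloud("top",cv2.medianBlur(d[0],3))
q=W[115:250,270:390].reshape(-1,3);q=(q-C)@RK
m=(q[:,0]>25)&(q[:,0]<105)&(abs(q[:,1])<40)&(q[:,2]<110)&(q[:,2]>40);a=q[m]
A_=np.c_[a[:,:2],np.ones(len(a))];
for _ in range(6):
    c=np.linalg.lstsq(A_,a[:,2],rcond=None)[0];r=a[:,2]-A_@c;k=r<1.5;A_=A_[k];a=a[k]
print("board top plane pitch,roll",np.degrees(np.arctan(c[:2])).round(2),"z at x0",c[2].round(1),len(a))
m=(abs(q[:,0]-8)<20)&(abs(q[:,1])<56)&(q[:,2]>112)&(q[:,2]<125);b=q[m];print("panel top",b.mean(0).round(1),np.polyfit(b[:,1],b[:,0],1).round(3),b[:,1].min().round(1),b[:,1].max().round(1))
E
```

```text
clock: 8.4
ee_pos: [571.9, 26.8, 187.2]
eef_rot: [156.8, 89.0, -11.3]
wrist_force: [-0.2, -1.1, -0.6]
grip_width: -0.4
t 8.4 rack [-45.4 106.8 187.2] grip -0.4 F rack [-0.4 -1.  -0.6]
joints [ -5.  31.  -0.  99.   1.  50. -84.]
tool axes in rack (cols)
 [[ 0.016  0.005 -1.   ]
 [-0.007 -1.    -0.005]
 [-1.     0.007 -0.016]] jaw angle -89.73
tool shift m [ 0.0771 -0.0058  0.0038] n at 45mm 1.7
board top plane pitch,roll [-14.75  -0.2 ] z at x0 94.9 383
panel top [ 14.6 -18.  114.9] [-0.026 14.091] -46.8 7.3
```

The board's top plane is at -14.75° pitch and -0.2° roll, and 95 mm high at the crest, so it lies flat on the rails. I descend outside the left tab.

```bash
python3 -m pendant '[[[0.022,-0.004,0.002,0,-0.6,0],[0.022,0,0.001,0,0,0],[0.022,0,0,0,0,0],[0.006,0,0,0,0,0],[0,0,0,0,0,0],[0,0,0,0,0,0]]]'; python3 - <<'E'
from h import *
st([-48,97,106])
p,d=env.snapshot("scene");cv2.imwrite("pics/s9.png",cv2.resize(p[165:320,180:335,::-1],None,fx=3.8,fy=3.8,interpolation=cv2.INTER_CUBIC))
E
```

```text
clock: 9.1
ee_pos: [569.7, 22.6, 114.9]
eef_rot: [132.5, 89.2, -36.2]
wrist_force: [0.1, -0.9, 0.5]
grip_width: 0.0
t 9.1 rack [-48.5 103.2 114.9] grip 0.0 F rack [-0.  -0.9  0.5]
joints [ -5.  36.  -0. 103.   1.  40. -84.]
tool axes in rack (cols)
 [[ 0.009 -0.007 -1.   ]
 [-0.01  -1.     0.007]
 [-1.     0.01  -0.009]] jaw angle -90.38
tool shift m [ 0.009   0.0061 -0.0005] n at 45mm 0.2
```

View pics/s9.png

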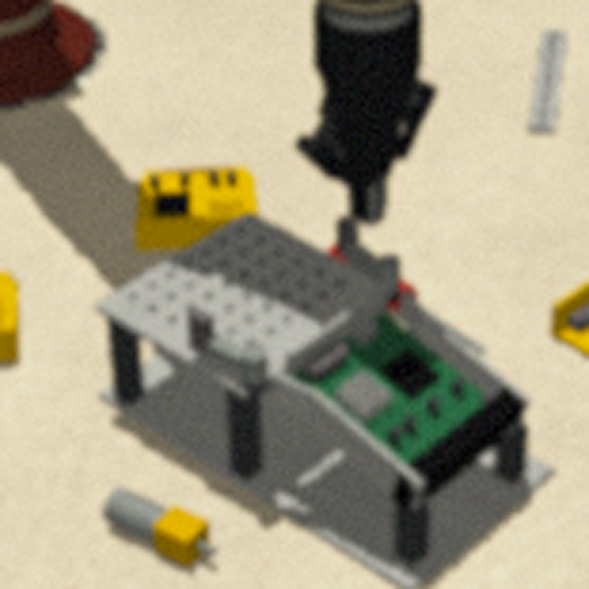

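The shut tip at (370,215) hangs outside the left tab at (347,235). I lower it and move inwards.

```bash
python3 -m pendant '[[[0.009,0,0,0,-0.5,0],[0,0,0,0,0,0],[0,0.008,0,0,0,0],[0,0.008,0,0,0,0],[0,0.004,0.002,0,0,0],[0,0,0,0,0,0]]]'; python3 -c "
from h import *
st([-52,77,105])"
```

```text
clock: 9.75
ee_pos: [573.2, 4.1, 108.1]
eef_rot: [127.4, 89.5, -41.2]
wrist_force: [-0.7, 1.6, -0.7]
grip_width: 0.0
t 9.75 rack [-48.8  84.4 108.1] grip 0.0 F rack [-0.4  1.7 -0.7]
joints [ -2.  37.  -1. 103.   1.  40. -82.]
tool axes in rack (cols)
 [[ 0.005 -0.005 -1.   ]
 [-0.007 -1.     0.005]
 [-1.     0.006 -0.005]] jaw angle -90.27
tool shift m [0.0031 0.0074 0.0031] n at 45mm 0.2
```

```bash
python3 -m pendant '[[[0.001,0.007,0.003,0,0,0],[0.001,0.007,0.001,0,0,0],[0,0.007,0.001,0,0,0],[0,0.007,-0.001,0,0,0],[0,0.007,-0.002,0,0,0],[0,0,0,0,0,0]]]'; python3 - <<'E'
from h import *
st([-50,50,105])
p,d=env.snapshot("scene");cv2.imwrite("pics/s10.png",cv2.resize(p[165:320,180:335,::-1],None,fx=3.8,fy=3.8,interpolation=cv2.INTER_CUBIC))
E
```

```text
clock: 10.35
ee_pos: [579.0, -33.2, 106.5]
eef_rot: [136.5, 89.5, -32.1]
wrist_force: [0.1, -1.4, 0.3]
grip_width: 0.0
t 10.35 rack [-50.7  46.6 106.5] grip 0.0 F rack [-0.2 -1.3  0.3]
joints [  2.  37.  -1. 102.   1.  41. -79.]
tool axes in rack (cols)
 [[ 0.006 -0.004 -1.   ]
 [-0.006 -1.     0.004]
 [-1.     0.006 -0.006]] jaw angle -90.23
tool shift m [ 0.0015 -0.0034 -0.0007] n at 45mm 0.1
```

View pics/s10.png

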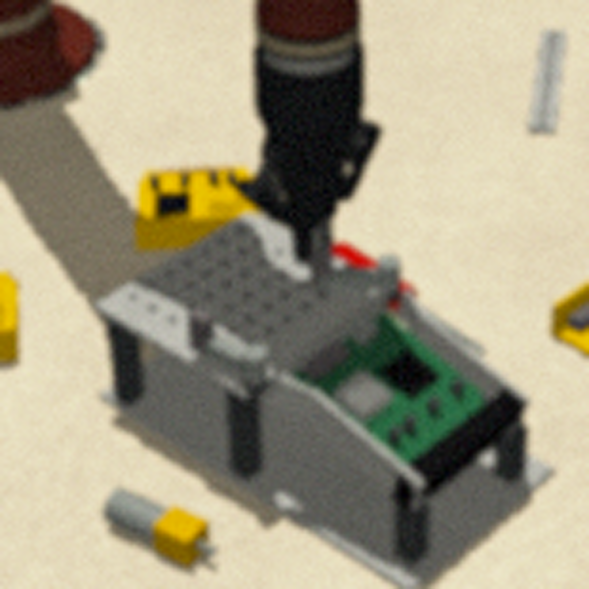

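The lever is swinging with the tip at (315,270). I continue along the arc.

```bash
python3 -m pendant '[[[0,0.005,-0.004,0,0,0],[0,0.005,-0.004,0,0,0],[0,0.004,-0.005,0,0,0],[0,0.004,-0.006,0,0,0],[0,0.003,-0.006,0,0,0],[0,0,0,0,0,0]]]'; python3 - <<'E'
from h import *
st([-16,20,105])
p,d=env.snapshot("scene");cv2.imwrite("pics/s11.png",cv2.resize(p[205:285,225:315,::-1],None,fx=6.5,fy=6.5,interpolation=cv2.INTER_CUBIC))
E
```

```text
clock: 11.0
ee_pos: [607.2, -49.1, 105.6]
eef_rot: [81.7, 89.8, -86.8]
wrist_force: [-0.4, 0.0, 0.3]
grip_width: -0.3
t 11.0 rack [-26.3  25.4 105.6] grip -0.3 F rack [-0.4  0.1  0.3]
joints [  3.  40.  -1.  97.   1.  44. -77.]
tool axes in rack (cols)
 [[-0.001 -0.003 -1.   ]
 [-0.004 -1.     0.003]
 [-1.     0.004  0.001]] jaw angle -90.19
tool shift m [ 0.0006  0.0054 -0.0103] n at 45mm 0.3
```

View pics/s11.png

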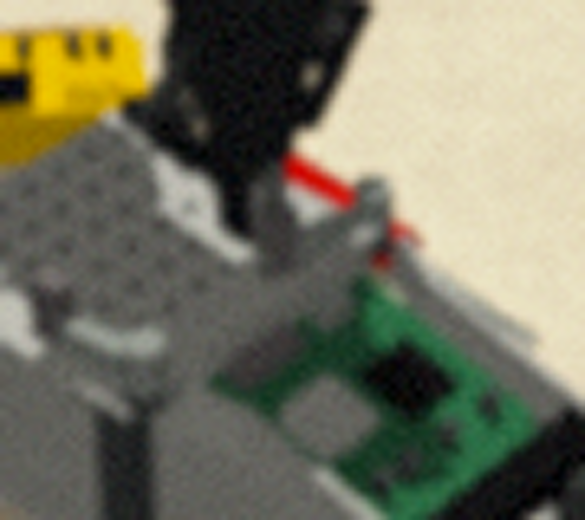

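Tab visible at (270,230) in front of the fingertip and nearly behind the panel. I finish with small steps.

```bash
python3 -m pendant '[[[0,0.003,-0.005,0,0,0],[0,0.002,-0.005,0,0,0],[0,0,0,0,0,0]]]'; python3 -m pendant '[[[0,0,-0.003,0,0,0]]]'; python3 -m pendant '[[[0,0,-0.003,0,0,0]]]'; python3 -m pendant '[[[0,0,-0.003,0,0,0]]]'; python3 -c "
from h import *
st([-16,20,105])"
```

```text
clock: 11.35
ee_pos: [617.8, -53.2, 105.3]
eef_rot: [62.3, 89.7, -106.2]
wrist_force: [-0.5, 0.8, -0.0]
grip_width: 0.2
clock: 11.45
ee_pos: [619.8, -53.4, 105.2]
eef_rot: [43.3, 89.6, -125.2]
wrist_force: [-9.4, -0.7, 3.8]
grip_width: -0.0
clock: 11.55
ee_pos: [619.7, -53.5, 105.0]
eef_rot: [18.5, 89.2, -150.1]
wrist_force: [-10.2, 0.1, 6.8]
grip_width: -0.5
clock: 11.65
ee_pos: [619.5, -53.5, 105.0]
eef_rot: [9.8, 88.8, -158.7]
wrist_force: [-8.1, 0.6, 5.3]
grip_width: -0.0
t 11.65 rack [-15.2  18.5 105. ] grip -0.0 F rack [-7.8  2.2  5.3]
joints [  3.  41.  -1.  93.   1.  47. -77.]
tool axes in rack (cols)
 [[-0.021 -0.005 -1.   ]
 [-0.003 -1.     0.005]
 [-1.     0.004  0.021]] jaw angle -90.3
tool shift m [ 0.     -0.0015  0.0008] n at 45mm 0.0
```

```bash
python3 -m pendant '[[[0,0,-0.006,0,0.6,0]]]'; python3 -m pendant '[[[0,0,-0.008,0,0.5,0]]]'; python3 -c "
from h import *
st([-16,20,105])"
```

```text
clock: 11.75
ee_pos: [619.7, -53.5, 104.8]
eef_rot: [5.6, 88.6, -163.0]
wrist_force: [-15.5, -1.3, 11.0]
grip_width: -0.0
clock: 11.85
ee_pos: [619.7, -53.6, 104.6]
eef_rot: [0.9, 88.1, -167.8]
wrist_force: [-18.8, 0.2, 14.1]
grip_width: -0.2
t 11.85 rack [-14.9  18.5 104.6] grip -0.2 F rack [-18.3   4.   14.1]
joints [  3.  41.  -1.  93.   1.  48. -77.]
tool axes in rack (cols)
 [[-0.034 -0.007 -0.999]
 [-0.    -1.     0.007]
 [-0.999  0.001  0.034]] jaw angle -90.39
tool shift m [-0.0004 -0.0015  0.0011] n at 45mm 0.0
```

At the stop, with 18 N not moving it further. I back off, rise and look.

```bash
python3 -m pendant '[[[0,0,0.01,0,0,0],[0,0,0.015,0,0,0],[0,0,0.02,0,0,0],[-0.02,0,0.02,0,0,0],[-0.03,0,0.03,0,0,0],[-0.03,0,0.03,0,0,0],[0,0,0,0,0,0],[0,0,0,0,0,0]]]'; python3 - <<'E'
from h import *
st([-45,-110,190])
p,d=env.snapshot("scene");cv2.imwrite("pics/s12.png",cv2.resize(p[205:305,215:325,::-1],None,fx=5.5,fy=5.5,interpolation=cv2.INTER_CUBIC))
p,d=env.snapshot("top");cv2.imwrite("pics/t12.png",cv2.resize(p[115:250,270:390,::-1],None,fx=4.4,fy=4.4,interpolation=cv2.INTER_CUBIC))
E
```

```text
clock: 12.65
ee_pos: [503.6, -82.9, 193.6]
eef_rot: [40.8, 88.9, -128.1]
wrist_force: [0.3, -0.5, -0.8]
grip_width: -0.0
t 12.65 rack [-134.6   13.2  193.6] grip -0.0 F rack [ 0.2 -0.5 -0.8]
joints [  7.  26.  -1. 107.   2.  48. -74.]
tool axes in rack (cols)
 [[-0.015 -0.01  -1.   ]
 [-0.012 -1.     0.01 ]
 [-1.     0.013  0.015]] jaw angle -90.55
tool shift m [ 0.0038  0.1223 -0.0909] n at 45mm 3.4
```

View pics/s12.png

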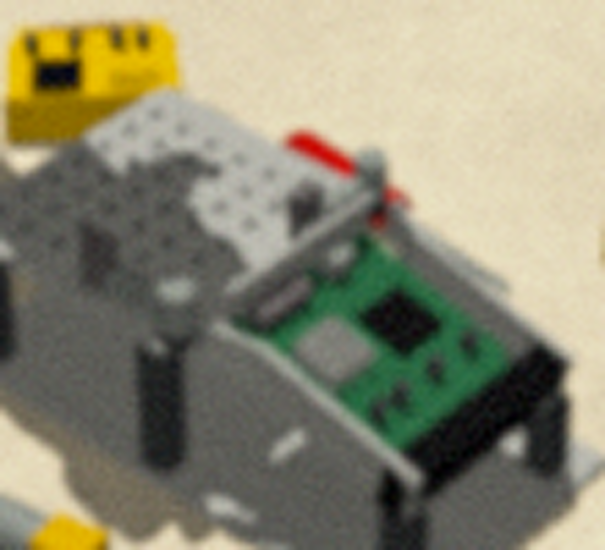

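View pics/t12.png

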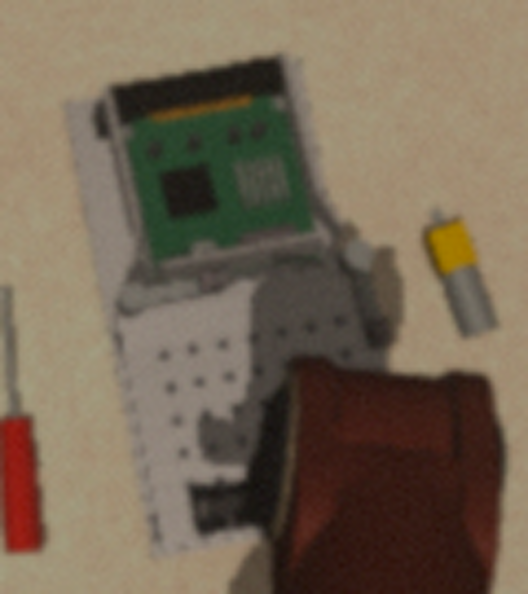

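The left lever lies across the panel's back from (125,300) to (215,285). Now the right one.

```bash
python3 -m pendant '[[[0,0.027,-0.019,-0.5,0.8,0],[0,0.027,-0.019,0,0,0],[0,0.027,-0.019,0,0,0],[0,0.027,-0.019,0,0,0],[0,0,0,0,0,0],[0,0,0,0,0,0]]]'; python3 -c "
from h import *
st([-48,-106,110])"
```

```text
clock: 13.35
ee_pos: [606.8, -172.1, 183.7]
eef_rot: [37.3, 89.4, -130.5]
wrist_force: [-1.2, 0.9, 0.1]
grip_width: 0.1
t 13.35 rack [-51.6 -95.  183.7] grip 0.1 F rack [-1.   1.1  0.1]
joints [ 14.  36.  -1.  88.   1.  56. -65.]
tool axes in rack (cols)
 [[-0.009  0.009 -1.   ]
 [-0.007 -1.    -0.008]
 [-1.     0.007  0.009]] jaw angle -89.51
tool shift m [ 0.0737  0.0106 -0.0042] n at 45mm 1.7
```

```bash
python3 -m pendant '[[[0,0.01,-0.002,0.4,0.5,0],[0.02,0.003,-0.001,0,0,0],[0.02,0,0,0,0,0],[0.02,0,0,0,0,0],[0.006,0,0,0,0,0],[0,0,0,0,0,0]]]'; python3 -c "
from h import *
st([-48,-100,105])"
```

```text
clock: 13.95
ee_pos: [612.5, -182.5, 114.3]
eef_rot: [94.6, 89.7, -73.4]
wrist_force: [0.1, -0.1, 0.6]
grip_width: 0.2
t 13.95 rack [ -48.2 -106.4  114.3] grip 0.2 F rack [ 0.1 -0.1  0.6]
joints [ 15.  41.  -1.  91.   1.  48. -64.]
tool axes in rack (cols)
 [[ 0.     0.005 -1.   ]
 [-0.005 -1.    -0.005]
 [-1.     0.005 -0.   ]] jaw angle -89.7
tool shift m [ 0.0093 -0.0064 -0.0002] n at 45mm 0.3
```

```bash
python3 -m pendant '[[[0.008,-0.004,0,0,0,0],[0,-0.007,0,0,0,0],[0,-0.007,0.001,0,0,0],[0,-0.004,0.001,0,0,0],[0,0,0,0,0,0]]]'; python3 - <<'E'
from h import *
st([-52,-77,105])
p,d=env.snapshot("scene");cv2.imwrite("pics/s13.png",cv2.resize(p[205:305,195:305,::-1],None,fx=5.5,fy=5.5,interpolation=cv2.INTER_CUBIC))
E
```

```text
clock: 14.45
ee_pos: [607.3, -160.6, 108.8]
eef_rot: [122.9, 89.4, -45.0]
wrist_force: [-0.1, -0.5, -0.6]
grip_width: -0.2
t 14.45 rack [-48.8 -83.8 108.8] grip -0.2 F rack [-0.2 -0.5 -0.6]
joints [ 13.  41.  -1.  94.   1.  45. -66.]
tool axes in rack (cols)
 [[ 0.006  0.006 -1.   ]
 [-0.009 -1.    -0.006]
 [-1.     0.009 -0.006]] jaw angle -89.66
tool shift m [ 0.0037 -0.0069  0.0032] n at 45mm 0.2
```

View pics/s13.png

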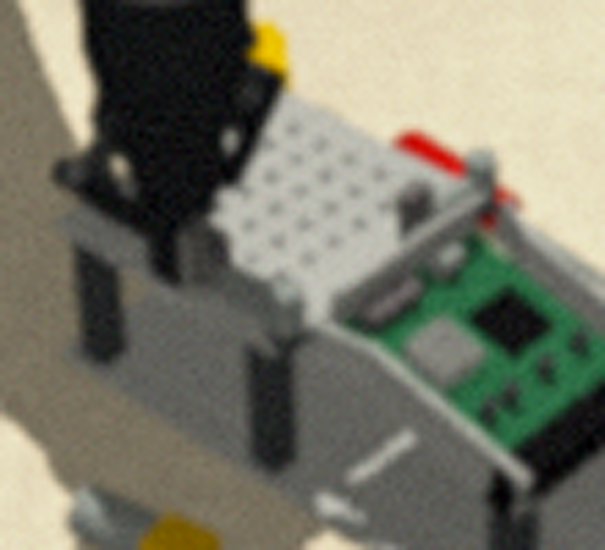

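The fingertip at (165,255) is just outside the right tab at (205,250). I swing the lever along the mirrored arc.

```bash
python3 -m pendant '[[[0.003,-0.007,0.003,0,0,0],[0.001,-0.007,0.001,0,0,0],[0,-0.007,0.001,0,0,0],[0,-0.007,-0.001,0,0,0],[0,-0.007,-0.002,0,0,0],[0,0,0,0,0,0]]]'; python3 -c "
from h import *
st([-43,-37,105])"
```

```text
clock: 15.1
ee_pos: [599.9, -128.4, 106.3]
eef_rot: [126.6, 88.8, -41.6]
wrist_force: [-0.2, -0.7, 0.2]
grip_width: -0.0
t 15.1 rack [-49.5 -50.8 106.3] grip -0.0 F rack [-0.4 -0.6  0.2]
joints [ 10.  39.  -0.  97.   1.  43. -69.]
tool axes in rack (cols)
 [[ 0.012  0.002 -1.   ]
 [-0.016 -1.    -0.003]
 [-1.     0.016 -0.012]] jaw angle -89.86
tool shift m [ 0.0011 -0.0138 -0.0065] n at 45mm 0.3
```

```bash
python3 -m pendant '[[[0,-0.007,-0.003,0,-0.6,0.8],[0,-0.006,-0.004,0,0,0],[0,-0.005,-0.005,0,0,0],[0,-0.004,-0.006,0,0,0],[0,-0.003,-0.006,0,0,0],[0,0,0,0,0,0]]]'; python3 - <<'E'
from h import *
st([-16,-20,105])
p,d=env.snapshot("scene");cv2.imwrite("pics/s14.png",cv2.resize(p[205:305,215:325,::-1],None,fx=5.5,fy=5.5,interpolation=cv2.INTER_CUBIC))
E
```

```text
clock: 15.7
ee_pos: [614.8, -96.9, 103.8]
eef_rot: [70.1, 88.4, -98.1]
wrist_force: [-0.3, 0.7, 0.2]
grip_width: -0.4
t 15.7 rack [-28.5 -23.  103.8] grip -0.4 F rack [-0.1  0.7  0.2]
joints [  6.  41.   1.  94.   2.  45. -73.]
tool axes in rack (cols)
 [[-0.01   0.002 -1.   ]
 [-0.027 -1.    -0.002]
 [-1.     0.027  0.01 ]] jaw angle -89.9
tool shift m [-0.0014 -0.003  -0.0125] n at 45mm 0.3
```

View pics/s14.png

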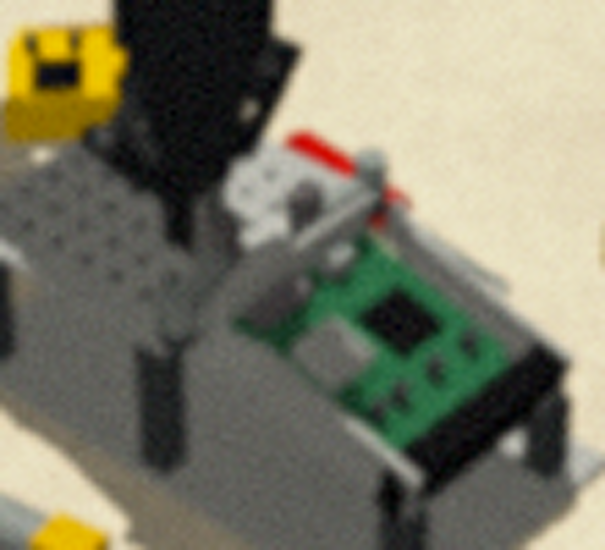

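```bash
python3 -m pendant '[[[0,0,-0.005,0,0,-0.8],[0,0,-0.005,0,0,0],[0,0,0,0,0,0]]]'; python3 -m pendant '[[[0,0,-0.003,0,0,0]]]'; python3 -m pendant '[[[0,0,-0.004,0,0,0]]]'; python3 -m pendant '[[[0,0,-0.005,0,0,0]]]'; python3 -c "
from h import *
st([-16,-20,105])"
```

```text
clock: 16.05
ee_pos: [623.3, -92.7, 103.0]
eef_rot: [26.8, 89.1, -141.4]
wrist_force: [-0.1, -0.8, 0.8]
grip_width: -0.0
clock: 16.15
ee_pos: [625.8, -91.8, 102.9]
eef_rot: [21.2, 89.1, -147.0]
wrist_force: [-2.8, 1.0, 1.6]
grip_width: 0.0
clock: 16.25
ee_pos: [627.4, -91.2, 102.7]
eef_rot: [12.3, 88.8, -155.9]
wrist_force: [-10.7, -1.2, 7.9]
grip_width: -0.0
clock: 16.35
ee_pos: [627.3, -91.1, 102.4]
eef_rot: [4.7, 88.1, -163.6]
wrist_force: [-14.5, -1.0, 10.7]
grip_width: 0.2
t 16.35 rack [-15.1 -19.9 102.4] grip 0.2 F rack [-14.4   1.9  10.7]
joints [  6.  42.   0.  91.   1.  49. -73.]
tool axes in rack (cols)
 [[-0.033  0.001 -0.999]
 [-0.003 -1.    -0.001]
 [-0.999  0.003  0.033]] jaw angle -89.95
tool shift m [-0.0026  0.0001  0.001 ] n at 45mm 0.1
```

Same stop position as the left (-15.1 mm, against -14.9). I back off and check.

```bash
python3 -m pendant '[[[0,0,-0.007,0,0,0],[0,0,0.01,0,0,0],[0,0,0.015,0,0,0],[0,0,0.02,0,0,0],[-0.02,0,0.02,0,0,0],[-0.03,0,0.03,0,0,0],[-0.03,0,0.03,0,0,0],[-0.02,0.03,0.03,0,0,0],[0,0.04,0.02,0,0,0],[0,0.04,0,0,0,0],[0,0.04,0,0,0,0],[0,0.04,0,0,0,0],[0,0,0,0,0,0],[0,0,0,0,0,0]]]'; python3 - <<'E'
from h import *
st()
p,d=env.snapshot("scene");cv2.imwrite("pics/s15.png",cv2.resize(p[205:305,215:325,::-1],None,fx=5.5,fy=5.5,interpolation=cv2.INTER_CUBIC))
p,d=env.snapshot("top");cv2.imwrite("pics/t15f.png",p[:,:,::-1]);cv2.imwrite("pics/t15.png",cv2.resize(p[115:250,270:390,::-1],None,fx=4.4,fy=4.4,interpolation=cv2.INTER_CUBIC))
W=cloud("top",cv2.medianBlur(d,3));z=np.clip(W[...,2],0,140)*1.8
cv2.imwrite("pics/z15.png",cv2.applyColorMap(cv2.resize(z.astype(np.uint8)[115:250,270:390],None,fx=4.4,fy=4.4,interpolation=cv2.INTER_NEAREST),cv2.COLORMAP_JET))
q=((W[115:250,270:390].reshape(-1,3))-C)@RK
for s in(1,-1):
    m=(q[:,0]>-60)&(q[:,0]<12)&(q[:,1]*s>5)&(q[:,1]*s<90)&(q[:,2]>122)&(q[:,2]<135);print("tab",s,m.sum(),q[m].mean(0).round(1))
    m=(q[:,0]>-60)&(q[:,0]<7)&(q[:,1]*s>30)&(q[:,1]*s<58)&(q[:,2]>106)&(q[:,2]<118);b=q[m];print(" arm",m.sum(),b.mean(0).round(1))
m=(q[:,0]>25)&(q[:,0]<105)&(abs(q[:,1])<40)&(q[:,2]<110)&(q[:,2]>40);a=q[m];A_=np.c_[a[:,:2],np.ones(len(a))]
for _ in range(6):
    c=np.linalg.lstsq(A_,a[:,2],rcond=None)[0];k=a[:,2]-A_@c<1.5;A_=A_[k];a=a[k]
print("plane",np.degrees(np.arctan(c[:2])).round(2),c[2].round(1))
E
```

```text
clock: 17.75
ee_pos: [511.3, -317.8, 218.4]
eef_rot: [44.4, 88.8, -123.5]
wrist_force: [0.8, 0.2, -0.7]
grip_width: 0.1
t 17.75 rack [-174.7 -218.3  218.4] grip 0.1 F rack [ 0.8  0.  -0.7]
joints [ 28.  32.   1.  91.   1.  58. -49.]
tool axes in rack (cols)
 [[-0.015  0.008 -1.   ]
 [-0.015 -1.    -0.007]
 [-1.     0.015  0.015]] jaw angle -89.57
tab 1 23 [ -1.   20.  126.9]
 arm 45 [ -1.1  44.  111. ]
tab -1 21 [ -0.9 -19.8 126.6]
 arm 42 [ -0.9 -43.9 111.7]
plane [-14.84  -0.06] 95.0
```

View pics/s15.png

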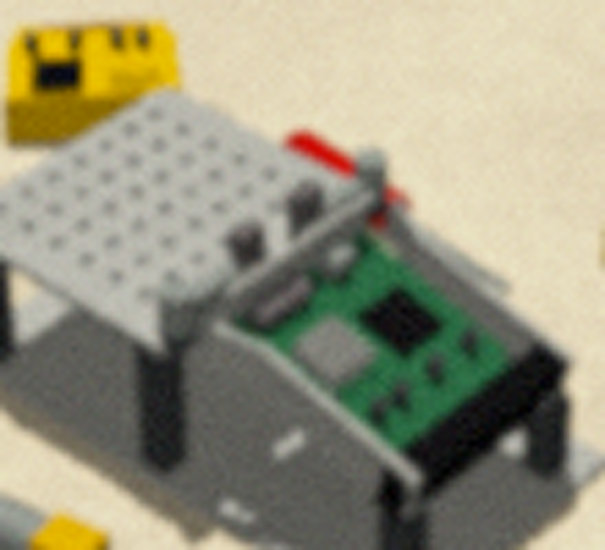

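View pics/t15.png

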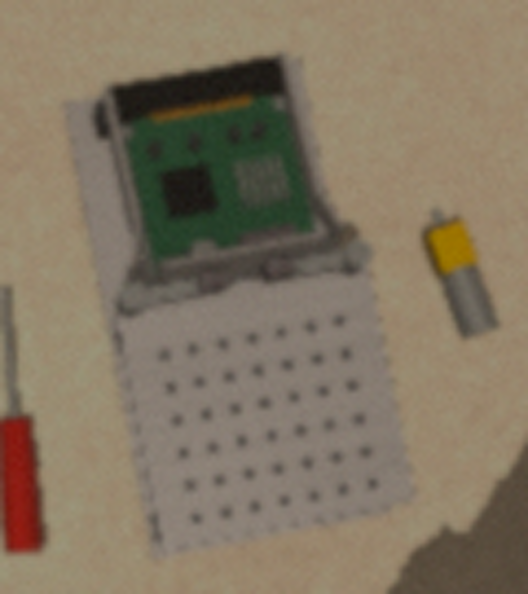

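View pics/t15f.png

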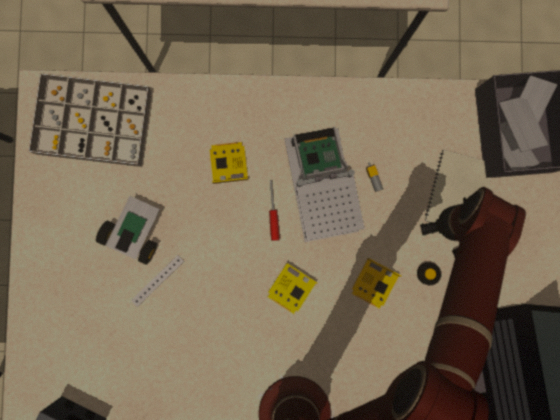

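View pics/z15.png

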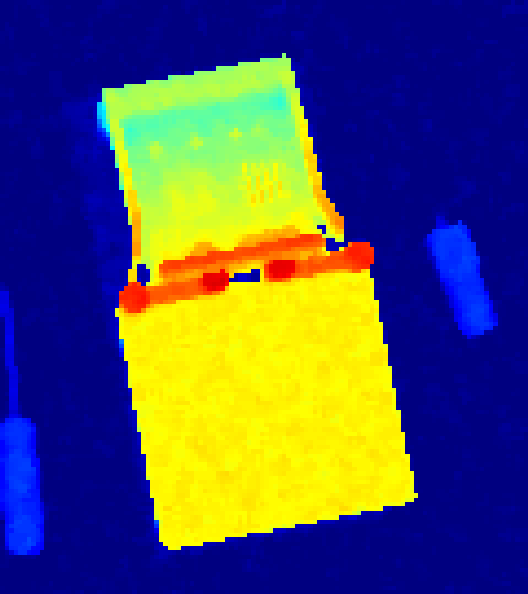

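Both levers lie straight across behind the panel, with tabs at (214,280) and (281,268). Measured in the rack frame these are (-1, 20) and (-1, -20) mm, where 90° would be (0, ±20). The board is flat at -14.8°, the bystanders have not moved and the arm is clear.

```bash
python3 -c "
from rig import env
print(env.hand_in())"
```

```text
the job is handed in; nothing more can be done
None
```

I pushed the board over the crest with both fingers on its panel until it stopped against the socket. I then swung in the left lever and the right lever with the shut fingertips, and handed the job in at about 18 s.

- **Board:** it lies flat on the rails, pitch -14.8° and roll -0.1°. When I pushed it home, the tool stopped moving while the force rose.
- **Levers:** the left tab is at (-1, 20) mm and the right at (-1, -20) mm in the rack frame, where fully in is (0, ±20). The 1 mm is within the 2 mm calibration. At the end of each swing, about 20 N (left) and 18 N (right) moved the lever no further.
- **Surroundings:** the other things on the table look unmoved in the pictures, and the arm was clear of everything at hand-in. The highest wrist force I read was about 24 N.
- **Not settled:** a fit to the panel's top edge before the levers were closed gave a slight slant (about 1.5°), but it covered only part of the panel's width. The later pictures show the panel straight.

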